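# Lay the finished kaleidoscope in its display stand

### The job

The long kaleidoscope is finished: pick it up and lay it gently in the wooden display stand, so that its tube lies level in both forks with one end cap overhanging at each side, either way round. Let go of it only once it rests there, and leave the short kaleidoscope where it is.

Things in the scene. Friction and masses are not known exactly. Their poses are not given: they have to be found in the camera images.
- long_kaleidoscope: Longer of two loose toy kaleidoscopes lying on the table, 170 mm overall, about 0.12 kg: round brown card tube, 36 mm diameter, 130 mm long, a hexagonal cap (44 mm across flats, 20 mm long) on each end, one black, one wood. It lies on flats of its caps, axis 22 mm above the table, and does not roll by itself. Origin: middle of the tube, on its axis; x runs along the tube to the wooden cap.
- short_kaleidoscope: Bystander of the same make but shorter: 104 mm overall, tube 64 mm long and 36 mm in diameter, 44 mm hexagonal caps; lies loose on the table. Origin: middle of its tube, on its axis; x runs along the tube.
- stand: Wood stand fixed on the table: dark base 90 (x) x 110 (y) x 12 mm, with two 90 degree V forks open to the top, 10 mm thick, at y = -40 and +40 mm (70 mm free between). V apex 45 mm, tips 72 mm above the table, mouth 54 mm wide, 64 mm outside. A 36 mm tube in both forks lies along y over the origin, axis 70.5 mm above the table, self-centring in x. Origin: centre of the base's underside; z up.
Mind the look-alikes: they are no part of the job. What is shaped like the long_kaleidoscope but yellow is not meant.

How it is judged:
By the outcome, as a careful person would: the job done as asked, in the order asked, and still so for the second after the job is handed in, with the robot touching nothing.
It also fails if it takes over 38 s, if anything falls off the work surface, if the arm or the gripper's body presses on something with over 40 N, if the wrist force passes 120 N, or if a joint passes its speed limit or range.

### The arm

A 6-joint arm with a two-finger parallel gripper is mounted at the origin on the work surface. World frame = base frame: x ahead of the robot, y to its left, z up, the work surface at z = 0. Lengths are in m, angles in degrees, forces in N, time in s.
With the tool pointing down it reaches from about 0.325 to 0.775 m from the base axis. Payload 5.5 kg.
Tool frame: the origin (TCP) lies at the centre of the arm's flange, where the gripper is bolted on; the fingertips stand 182 mm ahead of it and the grasp point (between the pads) lies 163 mm ahead of it; z points along the fingers, y is the line along which they close (so a half turn about z gives the same grasp; the last joint's range is limited). The gripper opens to 88 mm and grips with 3 to 60 N. Pads are 20 mm wide; open, the fingers measure 115 mm over their backs; the gripper's body (75 mm by 178 mm) begins 61 mm behind the grasp point.
Start: joints at [-74.754, 5.22, 70.514, -0, 104.267, -3.249], TCP at [0.19, -0.569, 0.405] pointing down, gripper open.
Joint ranges: [-164.24, 164.24], [-49.07, 125.15], [9.68, 141.18], [-86.29, 266.29], [3.28, 154.24], [-151.56, 151.56]. Speed limits (degrees/s): [147.25, 147.25, 172.46, 180, 180, 180].

### API

Orientations are given as [roll, pitch, yaw] about the fixed x, y, z axes, in that order (R = Rz(yaw) Ry(pitch) Rx(roll)).
In Python, from station import r gives the robot as it stands. The module is installed in compiled form; this text tells all that it offers. Calls block until the motion is done:
- r.reach(position, orientation): joint-space move of the TCP to a pose.
- r.servo_line(position, rotation=None, speed=0.15): straight line of the TCP; rotation=None keeps the orientation; speed is the mean speed in m/s.
- r.move_joints(angles): joint-space move.
- r.let_go() and r.grab(squeeze=None): open the fingers fully, or close them until they stop; squeeze is the grip in N (None keeps the last).
- r.wait(seconds).
- r.inverse_kinematics(position, orientation): joint angles nearest the present ones, or None.
- r.sense(): the state.
- r.snapshot(name): name is "scene" or "top"; returns a dict with "frame" (420x560x3 uint8, red, green, blue), "fx", "fy", "cx", "cy" (pixels), "dist_coeffs" ([k1, k2, p1, p2, k3] as OpenCV has them; the pictures are not rectified), "R" (3x3) and "t" (3): a world point X has camera coordinates R X + t. Camera axes: x right, y down, z forward; pixel columns grow to the right and rows downward; lengths in m; the calibration is good to about 2 mm. A picture is of the moment at which its call begins. There is no depth.
A pose or a line that the arm cannot do raises r.IKError and nothing moves.
- r.hand_in(): hands the job in; it is judged then, once.
The state is a dict: "clock": time; "joints": joint angles; "joint_vel": joint speeds; "joint_torque": joint torques, N m; "tcp_pos": TCP position; "orientation": TCP orientation; "contact_force": force on the tool from outside, world axes, zero at the start; "torque": the same for the moment, N m; "opening": finger opening in m; "gripper_force": force on a finger pad.
Only numpy, scipy, OpenCV 4.12 (cv2) and the standard library are available. Lean on these libraries where they do the work, as an engineer would, in place of code of your own. Each camera call takes 0.05 s, during which the arm holds its last target. There are 200 camera calls.

## Working session

There is one attempt and no reset: what is moved stays moved. The work goes in short steps, each a Python script; the robot and the scene stay as the last script left them, time stands still between calls to the robot, and variables do not carry over. Pictures are saved under pics/ and viewed, at most 10 in all, crops included, and the job is handed in when it is done.

```bash
mkdir -p pics
python3 - <<'E'
from station import r
import cv2,pickle
d={}
for n in("scene","top"):
    s=r.snapshot(n); d[n]=s; cv2.imwrite(f"pics/{n}0.png",s["frame"][:,:,::-1]); print(n,s["fx"],s["R"],s["t"],s["dist_coeffs"])
pickle.dump(d,open("s0.pkl","wb"));print(r.sense())
E
```

```text
scene 386.54061697182914 [[ 0.3550888   0.93466993 -0.01743738]
 [ 0.62567434 -0.25147529 -0.73843876]
 [-0.69458157  0.25130121 -0.67409505]] [-0.18612803 -0.27312378  1.11916366] [-0.06530876  0.          0.          0.          0.        ]
top 421.13778218154215 [[ 0.0025346  -0.99992079  0.01232876]
 [-0.99050533 -0.00420496 -0.13740998]
 [ 0.13745094 -0.01186342 -0.99043753]] [0.00651506 0.52117603 0.87712375] [0.03121109 0.         0.         0.         0.        ]
{'clock': 0.1, 'joints': array([-7.47525974e+01,  5.25720654e+00,  7.05738456e+01,  7.74247700e-04,
        1.04266216e+02, -3.24980429e+00]), 'joint_vel': array([ 0.0152848 , -0.08556845, -0.07695463,  0.17376027, -0.03500709,
        0.01007971]), 'joint_torque': array([ 3.12248856e-03, -4.47857273e+01, -4.07570422e+01,  7.00693228e-02,
        2.84018187e-02, -1.05851261e-04]), 'tcp_pos': array([ 0.1903571 , -0.56905446,  0.40364746]), 'orientation': array([-1.79902931e+02, -6.26353017e-03,  1.84973917e+01]), 'contact_force': array([-0.69922726,  0.31109367, -1.04985917]), 'torque': array([-0.00131274,  0.03214122, -0.02152293]), 'gripper_force': 0.0, 'opening': 0.08810732162670629}
```

View pics/scene0.png

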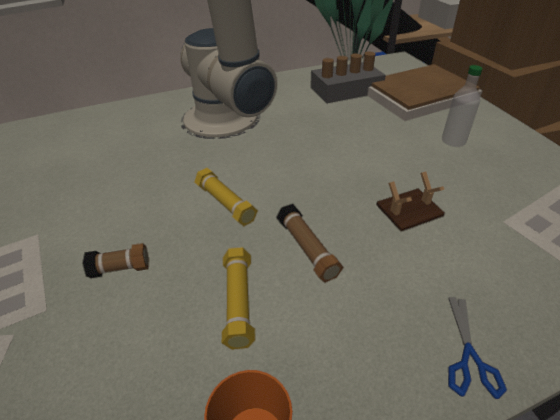

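View pics/top0.png

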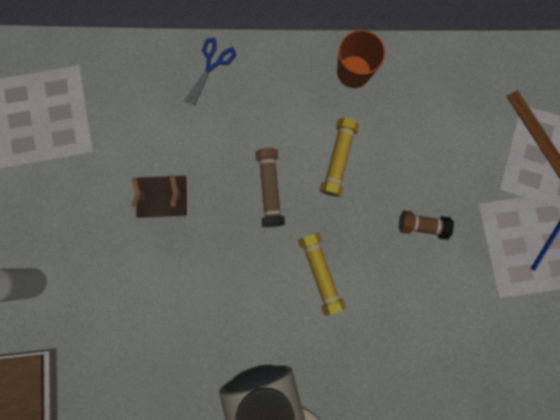

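The scene view shows four kaleidoscopes:
- Long brown one at scene (310,243) / top (270,187), with one black and one wood cap. This fits the long_kaleidoscope.
- Two yellow ones at scene (225,195) and (238,297). These are the look-alikes.
- Short brown one at scene (117,260) / top (427,225). This is the bystander.

The stand is at top (160,196). Next I'll confirm with an enlarged crop and measure.

```bash
cat > h.py <<'E'
import numpy as np,cv2
def ray(s,p):
    K=np.array([[s["fx"],0,s["cx"]],[0,s["fy"],s["cy"]],[0,0,1]])
    u=cv2.undistortPoints(np.array(p,float).reshape(-1,1,2),K,np.array(s["dist_coeffs"])).reshape(-1,2)
    R=np.array(s["R"]);return -R.T@np.array(s["t"]),np.c_[u,np.ones(len(u))]@R
def onplane(s,p,z):
    c,d=ray(s,p);return c+d*((z-c[2])/d[:,2])[:,None]
def proj(s,X):
    K=np.array([[s["fx"],0,s["cx"]],[0,s["fy"],s["cy"]],[0,0,1]])
    return cv2.projectPoints(np.array(X,float).reshape(-1,1,3),cv2.Rodrigues(np.array(s["R"]))[0],np.array(s["t"],float),K,np.array(s["dist_coeffs"]))[0].reshape(-1,2)
E
python3 - <<'E'
import pickle,cv2,numpy as np
from h import *
d=pickle.load(open("s0.pkl","rb"));t=d["top"];f=t["frame"]
c=cv2.resize(f[130:250,110:310],None,fx=4,fy=4,interpolation=cv2.INTER_CUBIC)
lab=cv2.cvtColor(f,cv2.COLOR_RGB2LAB).astype(int)
bg=np.median(lab[130:250,195:250].reshape(-1,3),axis=0);print(bg)
m=(np.linalg.norm(lab-bg,axis=2)>16).astype(np.uint8)
for name,(x0,x1,y0,y1) in dict(long=(245,298,135,235),stand=(120,200,165,225)).items():
    mm=np.zeros_like(m);mm[y0:y1,x0:x1]=m[y0:y1,x0:x1]
    cs=max(cv2.findContours(mm,0,2)[0],key=cv2.contourArea)
    rc=cv2.minAreaRect(cs);b=cv2.boxPoints(rc);print(name,rc,b.round(1).tolist())
    z=.022 if name=="long" else .012
    print(onplane(t,b,z).round(4).tolist(), onplane(t,[rc[0]],z))
    cv2.drawContours(c,[np.int32((cs-[110,130])*4+2)],-1,(0,255,0),1)
c=np.vstack([c]);cv2.imwrite("pics/crop1.png",np.clip(c[:,:,::-1]*1.6,0,255))
s=d["scene"]["frame"][160:290,260:460];cv2.imwrite("pics/crop2.png",np.clip(cv2.resize(s,None,fx=4,fy=4,interpolation=cv2.INTER_CUBIC)[:,:,::-1]*1.3,0,255))
E
```

```text
[115. 126. 131.]
long ((269.8905944824219, 187.27845764160156), (80.21630096435547, 24.617900848388672), 84.8826904296875) [[254.10000610351562, 148.39999389648438], [278.6000061035156, 146.1999969482422], [285.70001220703125, 226.10000610351562], [261.20001220703125, 228.3000030517578]]
[[0.653, 0.0681, 0.022], [0.6585, 0.0132, 0.022], [0.4787, -0.0031, 0.022], [0.4737, 0.0505, 0.022]] [[0.56481463 0.0320843  0.022     ]]
stand ((159.62850952148438, 196.34121704101562), (42.08427047729492, 56.03549575805664), 87.79740142822266) [[130.8000030517578, 176.39999389648438], [186.8000030517578, 174.1999969482422], [188.39999389648438, 216.3000030517578], [132.39999389648438, 218.39999389648438]]
[[0.5896, 0.3421, 0.012], [0.5954, 0.2183, 0.012], [0.5006, 0.2117, 0.012], [0.4954, 0.3338, 0.012]] [[0.5449488  0.27663641 0.012     ]][ WARN:0@0.099] global loadsave.cpp:1063 imwrite_ Unsupported depth image for selected encoder is fallbacked to CV_8U.
```

View pics/crop1.png

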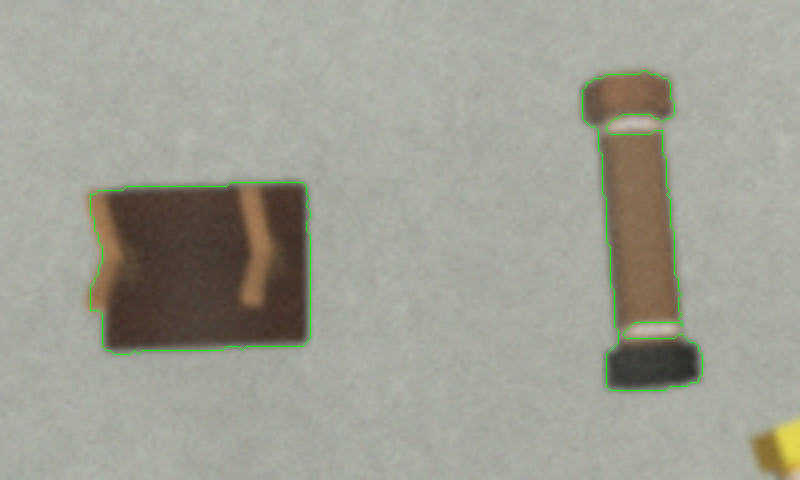

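View pics/crop2.png

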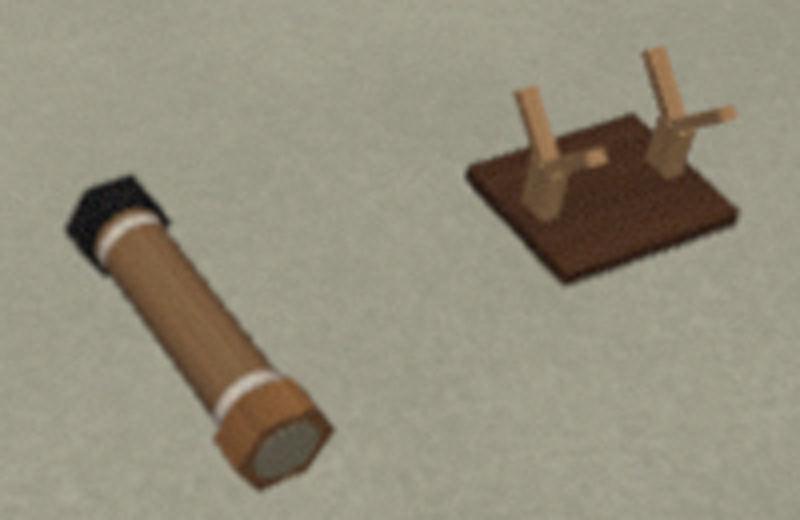

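The crops confirm it: the brown tube at top (270,187) has one black and one wood cap. The stand's base corners show clearly in both views. Now I'll turn these features into poses.

Run:
```python
import pickle
from h import *
d=pickle.load(open("s0.pkl","rb"));t=d["top"];s=d["scene"]
T=lambda p:(np.array(p,float)-1.5)/4+[110,130]
S=lambda p:(np.array(p,float)-1.5)/4+[260,160]
print("cams",ray(t,[[0,0]])[0],ray(s,[[0,0]])[0])
print("base top",onplane(t,T([(305,183),(309,342),(105,351)]),.012).round(4).tolist())
b=onplane(s,S([(468,172),(633,116),(738,212),(566,280)]),.012);print("base scene",b.round(4).tolist(),b.mean(0))
# fork tips z=.072 (top): right fork upper tip outer/inner corners, lower tip
print("tips top",onplane(t,T([(248,184),(253,304),(97,190),(97,308)]),.072).round(4).tolist())
print("tips scene",onplane(s,S([(527,90),(596,156),(655,50),(728,112)]),.072).round(4).tolist())
mid=onplane(t,T([((600+663)/2,140),((615+680)/2,318)]),.022);print("axis",mid.round(4).tolist(),np.degrees(np.arctan2(*(mid[0]-mid[1])[[1,0]])))
print("wood face,end",onplane(t,T([(632,115)]),.04),onplane(t,T([(627,72)]),.044))
print("black edge",onplane(t,T([(650,337)]),.044),"bottom",onplane(t,T([(655,389)]),.0))
print("scene black/wood joints",onplane(s,S([(132,212),(262,372)]),.04))
```

```text
cams [0.39564964 0.01911176 0.94027075] [ 1.01432897 -0.1759628   0.54949191]
base top [[0.5927, 0.2203, 0.012], [0.5032, 0.2152, 0.012], [0.4978, 0.3265, 0.012]]
base scene [[0.5086, 0.2154, 0.012], [0.5018, 0.3244, 0.012], [0.5876, 0.3286, 0.012], [0.5963, 0.2184, 0.012]] [0.54856466 0.27170969 0.012     ]
tips top [[0.5793, 0.2369, 0.072], [0.516, 0.232, 0.072], [0.5756, 0.3148, 0.072], [0.5135, 0.3118, 0.072]]
tips scene [[0.5221, 0.2314, 0.072], [0.5777, 0.2343, 0.072], [0.5181, 0.3112, 0.072], [0.5739, 0.3142, 0.072]]
axis [[0.6161, 0.0377, 0.022], [0.516, 0.0283, 0.022]] 5.404362757686879
wood face,end [[0.62578772 0.03717346 0.04      ]] [[0.64885735 0.03998574 0.044     ]]
black edge [[0.50289984 0.02663839 0.044     ]] bottom [[0.4788789  0.02405357 0.        ]]
scene black/wood joints [[0.49970212 0.02829382 0.04      ]
 [0.61676778 0.04272914 0.04      ]]
```

Run:
```python
from station import r
import cv2
x,y,yaw=.564,.0328,5.3
r.reach([x,y,.29],[180,0,yaw]);print(r.sense()["clock"])
r.servo_line([x,y,.163+.024],speed=.12)
print(r.sense()["contact_force"])
r.grab(15);q=r.sense();print(q["clock"],q["opening"],q["gripper_force"],q["contact_force"],q["tcp_pos"])
r.servo_line([x,y,.163+.16],speed=.15)
q=r.sense();print(q["clock"],q["opening"],q["gripper_force"],q["contact_force"],q["torque"])
s=r.snapshot("scene")["frame"];t=r.snapshot("top")["frame"]
import numpy as np
cv2.imwrite("pics/lift.png",np.hstack([s[100:350,150:500],t[80:330,150:500]])[:,:,::-1])
```

```text
2.6417
[0.26835386 0.00790458 0.33448403]
4.5 0.035574607533931865 14.997213184833527 [ 0.43423932 -0.33147592 -0.47038362] [0.56399651 0.03278388 0.18698375]
5.5583 0.03547188094448987 14.994062930345535 [-0.9263018  -0.24703652 -1.94528607] [ 0.01141808 -0.00317681 -0.00327618]
```

View pics/lift.png

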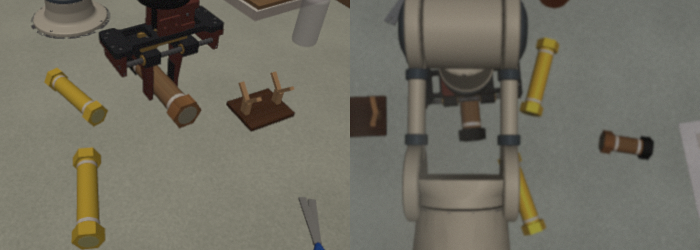

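The tube is held at its middle and lifted level (left half, about (170,90)). Next, move over the stand and check the alignment.

Run:
```python
from station import r
import cv2,pickle,numpy as np
x,y,yaw=.547,.2729,93
r.reach([x,y,.163+.16],[180,0,yaw]);print(r.sense()["clock"])
r.servo_line([x,y,.163+.083],speed=.1)
q=r.sense();print(q["clock"],q["opening"],q["contact_force"],q["torque"],q["tcp_pos"],q["orientation"])
d={n:r.snapshot(n) for n in("scene","top")};pickle.dump(d,open("s1.pkl","wb"))
c=cv2.resize(d["scene"]["frame"][130:250,340:480],None,fx=4,fy=4,interpolation=cv2.INTER_CUBIC)
cv2.imwrite("pics/above.png",cv2.convertScaleAbs(c[:,:,::-1],alpha=1.4))
```

```text
6.7
7.6167 0.03573110130875695 [ 1.54799498  0.54161042 -1.79524223] [-0.04956874 -0.05699275 -0.00178458] [0.54722987 0.27298143 0.24693519] [ 1.79923658e+02 -3.01735978e-02  9.29957497e+01]
```

View pics/above.png

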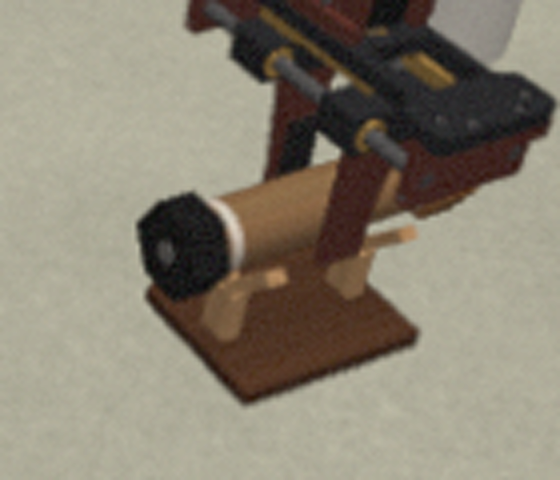

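The tube hangs level over both forks, with the black cap outside the near fork (about (185,245)) and the finger between the forks. Now a guarded lowering, nudging sideways by force.

Run:
```python
from station import r
import numpy as np
p=np.array([.547,.2729,.163+.083])
ux=np.array([np.cos(np.radians(3)),np.sin(np.radians(3)),0])
def F():
    r.wait(.12);q=r.sense();return q["contact_force"],q
f0=F()[0]
for i in range(30):
    f,q=F();df=f-f0;lat=df@ux
    print(i,round(q["clock"],2),p.round(4),df.round(1),q["torque"].round(2),round(q["opening"],4))
    if df[2]>6 and abs(lat)<3 : break
    if p[2]<.163+.069: break
    if abs(lat)>2.5: p=p+ux*np.sign(lat)*.0006      # pushed sideways: yield
    if df[2]<6: p=p-[0,0,.001]
    r.servo_line(p.tolist(),speed=.02)
```

```text
0 7.95 [0.547  0.2729 0.246 ] [-1.2 -0.9  0.4] [-0.03 -0.13 -0.01] 0.0352
1 8.32 [0.547  0.2729 0.245 ] [-0.4  0.4  0. ] [-0.06 -0.08  0.04] 0.0355
2 8.68 [0.547  0.2729 0.244 ] [-0.9 -0.7 -0.1] [-0.02 -0.09 -0.03] 0.0354
3 9.05 [0.547  0.2729 0.243 ] [-0.7 -0.5 -0.5] [-0.03 -0.13  0.02] 0.0357
4 9.42 [0.547  0.2729 0.242 ] [-0.1 -1.2 -0.3] [-0.09 -0.06 -0.03] 0.0358
5 9.78 [0.547  0.2729 0.241 ] [-0.4 -0.3 -0.6] [-0.03 -0.11 -0.03] 0.0358
6 10.15 [0.547  0.2729 0.24  ] [-0.9  0.3 -0.8] [-0.07 -0.07 -0.06] 0.0357
7 10.52 [0.547  0.2729 0.239 ] [-0.8  0.2 -0.1] [-0.03 -0.09  0.01] 0.0357
8 10.88 [0.547  0.2729 0.238 ] [-1.8 -0.6 -0. ] [-0.05 -0.03 -0.03] 0.0355
9 11.25 [0.547  0.2729 0.237 ] [-4.1 -1.3  6.7] [-0.19  0.41 -0.06] 0.0356
10 11.62 [0.5464 0.2729 0.237 ] [-1.9 -0.1  6.7] [-0.08  0.18 -0.06] 0.0352
```

Vertical force is 6.7 N, the lateral force is small and the moment is balanced, so the tube is seated on both flanks of both forks. Release.

Run:
```python
from station import r
import cv2,pickle,numpy as np
r.let_go();r.wait(.3);q=r.sense();print(q["clock"],q["opening"],q["contact_force"])
p=q["tcp_pos"];r.servo_line([p[0],p[1],.38],speed=.12)
r.reach([.45,-.15,.42],[180,0,60]);r.wait(.2)
print(r.sense()["clock"])
d={n:r.snapshot(n) for n in("scene","top")};pickle.dump(d,open("s2.pkl","wb"))
f=lambda c:cv2.resize(c,None,fx=3,fy=3,interpolation=cv2.INTER_CUBIC)
c=np.hstack([f(d["scene"]["frame"][130:250,350:480]),f(d["top"]["frame"][130:250,95:225])])
cv2.imwrite("pics/done.png",cv2.convertScaleAbs(c[:,:,::-1],alpha=1.4))
```

```text
12.85 0.08771900089133476 [-0.288648    0.08916938  0.2101782 ]
15.9917
```

View pics/done.png

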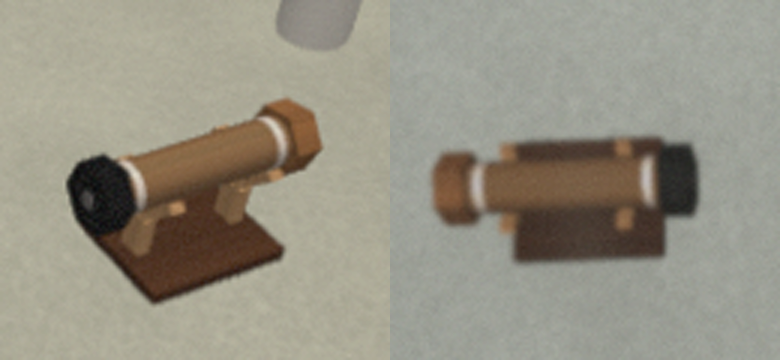

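The tube lies level in both forks, with the black cap overhanging at left (100,195) and the wood cap at (290,135). The arm is clear.

```bash
python3 -c "
from station import r
print(r.hand_in())"
```

```text
the job is handed in; nothing more can be done
None
```

The long kaleidoscope lies level in both forks of the stand with one cap overhanging at each side, the short one was not touched, and the job was handed in at about 16 s.

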